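# Open the child-resistant solvent tin in the vice

### The job

The degreasing solvent is wanted for the next weld, but its small oblong tin has been left lying on its side on the bench. Stand the tin up and let it stand by itself, then clamp it upright in the vice by its broad faces: tin down on the vice bed between the jaws, sliding jaw pushed up until the tin is held against the fixed jaw. Then press the child-resistant cap down while turning it anticlockwise, lift it off and lay it in the parts dish, leaving the open tin clamped; do not drop the tin or the cap, and leave the other things on the bench where they are.

Things in the scene. Friction and masses are not known exactly. Their poses are not given: they have to be found in the camera images.
- tin_mid (a point): Oblong solvent tin, plain bare metal with a white cap, 0.2 to 0.4 kg. Centre of its body, half-way up: 40 mm (its own x) by 56 mm (y) by 105 mm (z, from base to cap), base 52.5 mm from this point, cap's top 83 mm from it. It starts lying on a broad face (x axis vertical, 40 mm high). Stands steadily on its base.
- cap_mid (a point): White ribbed child-resistant cap, a cylinder 38 mm in diameter, 25 mm high, on the tin's axis, 70.5 mm from the tin's centre. Centre of its outer shell; z along its axis, out of the tin. 5.5 mm are clear between its lower edge and the tin's shoulder. Off the tin it is set down on its open lower edge, 12.5 mm from this point. It turns and sinks when pushed, so its yaw means little.
- tin_neck (a point): Mouth of the tin's neck, inside the cap, 70.5 mm from the tin's centre. The cap's shell sinks 1 to 3 mm on a spring (4 to 6 N) until its teeth bear, then 1.5 mm more with the seal (12 N). Unpressed it just ratchets. Pressed all along with 12 to 20 N it drives after up to 25 degrees of play; anticlockwise from above it is free after 42 more, stop at 110: turn about 80, with 0.2 Nm, then lift straight off.
- vice_seat (a point): Clamping place in the vice: the point on top of its bed (22 mm above the bench) where the centre of the tin's base ends up once clamped. x points along the slide, from the sliding jaw to the fixed jaw; z up. The fixed jaw's face is 20 mm from here along +x and 80 mm wide in y; both jaws rise 54 mm above the bed. Bolted down; blue paint and steel.
- jaw (a joint): The vice's sliding jaw, nearest the robot, in m: 0 is fully open, when the gap between the jaw faces is 75 mm; the gap is 75 mm less this value, so the 40 mm tin is clamped at 0.035. Range 0 to 0.075. It slides along the seat's +x as the value grows, with a steady drag of about 6 N, and stays where it is left.
- jaw_grip (a point): Centre of the black upright handle on the sliding jaw: 20 mm along the slide, 18 mm across, 45 mm high (top 140 mm above the bench), 46 mm behind the sliding jaw's face. Take it from above across its 18 mm width and push it along the seat's +x.
- dish_floor (a point): Centre of the inner floor, 5 mm above the bench, of the round steel parts dish, which is held fast by its magnet: floor 95 mm, rim 120 mm in diameter, rim 22 mm above the bench.
- insert_mid (a point): A bystander: steel mould insert, block 75 x 55 x 32 mm with a small raised boss (42 mm in all). This point is 16 mm above its underside.
- boss_mid (a point): A bystander: brass and steel turned part, 60 mm in diameter, 42 mm high. Its centre.
- collet_mid (a point): A bystander: steel collet on end, 34 mm in diameter, 46 mm high. Its centre, half-way up.
- spray_mid (a point): A bystander: grey spray can with a black cap, 52 mm in diameter, 156 mm high. Its centre, half-way up.
Mind the look-alikes: they are no part of the job. What is shaped like the part that bears cap_mid but blue is not meant. Leave any blue look-alike of the part that bears dish_floor alone.

How it is judged:
On the way, in this order (a step that is already met when the one before it is completed fails the run):
1. the tin stands upright by itself, cap on, let go (angle between tin_mid's own z axis and vertical below 0.06 rad and linear speed of tin below 0.02 m/s and contact force between the fingers and tin below 0.1 N and contact force between the fingers and cap below 0.1 N and distance between cap_mid and tin_mid below 0.078 m), for 0.2 s.
2. the tin is clamped upright in the vice by its broad faces, cap still on (x of tin_mid in the frame of vice_seat between -0.004 and 0.004 m and y of tin_mid in the frame of vice_seat between -0.02 and 0.02 m and z of tin_mid in the frame of vice_seat between 0.049 and 0.056 m and angle between tin_mid's own z axis and vertical below 0.06 rad and angle between the x axis of tin_mid and the x axis of vice_seat, either way round below 0.08 rad and value of joint jaw between 0.0325 and 0.037 m and distance between cap_mid and tin_mid below 0.078 m), for 0.2 s.
3. the cap is off while the tin is clamped (x of tin_mid in the frame of vice_seat between -0.004 and 0.004 m and y of tin_mid in the frame of vice_seat between -0.02 and 0.02 m and z of tin_mid in the frame of vice_seat between 0.049 and 0.056 m and angle between tin_mid's own z axis and vertical below 0.06 rad and angle between the x axis of tin_mid and the x axis of vice_seat, either way round below 0.08 rad and value of joint jaw between 0.0325 and 0.037 m and distance between cap_mid and tin_mid above 0.09 m), for 0.1 s.
At the end, for the whole second after the job is handed in: The open tin stands upright on the vice bed (0.06 rad), broad faces square to the slide (0.08 rad), centre within 4 mm of the clamping place along the slide and 20 mm across, jaw at 0.0325 to 0.037; the cap lies in the dish, centre within 40 mm of its middle, below 35 mm; both at rest (x of tin_mid in the frame of vice_seat between -0.004 and 0.004 m and y of tin_mid in the frame of vice_seat between -0.02 and 0.02 m and z of tin_mid in the frame of vice_seat between 0.049 and 0.056 m and angle between tin_mid's own z axis and vertical below 0.06 rad and angle between the x axis of tin_mid and the x axis of vice_seat, either way round below 0.08 rad and value of joint jaw between 0.0325 and 0.037 m and horizontal distance between cap_mid and dish_floor below 0.04 m and height (world z) of cap_mid below 0.035 m and linear speed of each of cap, tin below 0.02 m/s); the robot touches nothing.
It fails at once if a bystander is pushed more than 30 mm or tipped (distance of any of insert_mid, boss_mid, collet_mid, spray_mid from where it was at the start of the episode above 0.03 m or angle between spray_mid's own z axis and vertical above 0.4 rad).
It fails at once if the tin is dropped or falls over (moves faster than 0.7 m/s out of the fingers) (linear speed of tin above 0.7 m/s and contact force between the fingers and tin below 0.01 N and contact force between the fingers and cap below 0.01 N).
It fails at once if the cap is dropped from more than about 3 cm (moves faster than 0.8 m/s out of the fingers) (linear speed of cap above 0.8 m/s and contact force between the fingers and cap below 0.01 N).
It also fails if it takes over 72 s, if anything falls off the work surface, if the arm or the gripper's body presses on something with over 40 N, if the wrist force passes 120 N, or if a joint passes its speed limit or range.

### The arm

A 6-joint arm with a two-finger parallel gripper is mounted at the origin on the work surface. World frame = base frame: x ahead of the robot, y to its left, z up, the work surface at z = 0. Lengths are in m, angles in rad, forces in N, time in s.
With the tool pointing down it reaches from about 0.4 to 0.825 m from the base axis. Payload 7 kg.
Tool frame: the origin (TCP) lies midway between the tips of the shut fingers; the grasp point (between the pads) lies 19 mm behind it; z points along the fingers, y is the line along which they close (so a half turn about z gives the same grasp; the last joint's range is limited). The gripper opens to 88 mm and grips with 3 to 60 N. Pads are 19 mm wide; open, the fingers measure 130 mm over their backs; the gripper's body (78 mm by 193 mm) begins 47 mm behind the grasp point.
Start: joints at [-0.85, 0.359, 0.012, 0, -1.224, -0.288], TCP at [0.283, -0.613, 0.227] pointing down, gripper open.
Joint ranges: [-3.07, 3.07], [-1.43, 2.12], [-1.02, 1.25], [-3.03, 1.67], [-3.05, -0], [-3.03, 3.03]. Speed limits (rad/s): [2.39, 2.39, 3.01, 3.14, 3.14, 3.14].

### API

Orientations are given as a rotation vector (axis times angle).
In Python, from plant import state, read_camera, camera_info, arm gives the robot as it stands. The module is installed in compiled form; this text tells all that it offers.
- The arm moves only by the tool servo_tool, never from a script. Its argument "moves" is a list that holds one entry, the list of rows, each a list of 5 numbers: the shift along the tool's x, y, z in cm, then the turn about the tool's z in rad, then the opening in per cent of the stroke, from 0 (shut) to 100 (fully open). In form: [[[dx, dy, dz, twist, hand], ...]]. A call has 1 to 20 rows; each row is the pose to reach, as a shift and turn from the pose commanded when the call began, along the tool's axes at that moment; what a row does not reach only later rows make up. A row lasts 1/8 s, in which the tool goes at most 62.5 mm and 10.7 degrees, less where a joint would pass 70% of its speed; a pose out of reach is approached as far as the arm can. A call with a gripper value outside its range is refused whole. The fingers move at their own pace and stop on an object; "force" is the grip in N (left out, the last holds). Time passes only in rows, so rows that repeat a pose let the fingers close. It gives the time, the measured TCP pose, the force, the opening and the grip force at its end, in the units of the state.
- state(): the state, without advancing time (a new reading comes with each control period).
- read_camera(name): name is "scene" or "top" or "wrist"; returns the picture (400x640x3 uint8, blue, green, red); there is no depth.
- camera_info(name): a dict with "fx", "fy", "cx", "cy" (pixels), "dist_coeffs" ([k1, k2, p1, p2, k3] as OpenCV has them; the pictures are not rectified), "rvec" (rotation vector, rad) and "tvec" (3), from world to camera coordinates, as OpenCV has them. Camera axes: x right, y down, z forward; pixel columns grow to the right and rows downward; lengths in m; the calibration is good to about 2 mm. A picture is of the moment at which its call begins: read the wrist's pose just before it. camera_info takes no time and is no camera call; for the wrist camera it gives the pose at the moment of the call.
- arm.finish_job(): hands the job in; it is judged then, once.
The state is a dict: "time_s": time; "joint_pos": joint angles; "joint_velocities": joint speeds; "tau": joint torques, N m; "position": TCP position; "tcp_rot": TCP orientation; "force": force on the tool from outside, world axes, zero at the start; "torque": the same for the moment, N m; "grip_width": finger opening in m; "gripper_force": force on a finger pad.
Only numpy, scipy, OpenCV 4.12 (cv2) and the standard library are available. Lean on these libraries where they do the work, as an engineer would, in place of code of your own. Each camera call takes 0.05 s, during which the arm holds its last target. There are 200 camera calls.

## Working session

There is one attempt and no reset: what is moved stays moved. The work goes in short steps, Python scripts to look and compute and a tool call to move; the robot and the scene stay as the last step left them, time stands still between calls to the robot, and variables do not carry over. Pictures are saved under pics/ and viewed, at most 10 in all, crops included, and the job is handed in when it is done.

Besides the shell and the picture viewer there is one more tool, called as name(argument=value, ...), one argument or row to a line, values as JSON. servo_tool: Moves the arm, as the interface text tells. Its arguments: {"type":"object","properties":{"moves":{"type":"array"},"force":{"type":"number"}},"required":["moves"]}

```bash
mkdir -p pics; cat > h.py <<'E'
import numpy as np, cv2
from plant import state, read_camera, camera_info, arm
def ray(ci,px):
    K=np.array([[ci['fx'],0,ci['cx']],[0,ci['fy'],ci['cy']],[0,0,1.]])
    R=cv2.Rodrigues(np.array(ci['rvec'],float))[0]; t=np.array(ci['tvec'],float).ravel()
    u=cv2.undistortPoints(np.array([[px]],float),K,np.array(ci['dist_coeffs'],float)).ravel()
    return -R.T@t, R.T@np.array([u[0],u[1],1.])
def onz(ci,px,z):
    o,d=ray(ci,px); return o+d*(z-o[2])/d[2]
def proj(ci,P):
    K=np.array([[ci['fx'],0,ci['cx']],[0,ci['fy'],ci['cy']],[0,0,1.]])
    return cv2.projectPoints(np.array(P,float).reshape(-1,3),np.array(ci['rvec'],float),np.array(ci['tvec'],float),K,np.array(ci['dist_coeffs'],float))[0].reshape(-1,2)
def tool(P,s=None):
    "shift in cm in tool axes from current TCP to world P"
    s=s or state(); R=cv2.Rodrigues(np.array(s['tcp_rot'],float))[0]
    return 100*R.T@(np.array(P)-np.array(s['position']))
E
python3 - <<'E'
from h import *
for n in('top','scene'):
    im=read_camera(n); cv2.imwrite(f'pics/{n}0.png',im); c=camera_info(n)
    o,d=ray(c,(320,200)); print(n,c['fx'],o.round(3),d.round(3))
s=state();print(s['time_s'],s['position'],s['tcp_rot'],cv2.Rodrigues(np.array(s['tcp_rot']))[0].round(2),s['grip_width'])
E
```

```text
top 394.0657973857845 [ 0.533 -0.005  1.08 ] [ 0.047  0.019 -0.999]
scene 509.5445438966024 [1.479 0.031 0.698] [-0.814 -0.009 -0.581]
0.1 [ 0.28287994 -0.61239583  0.22572522] [ 6.74252395e-01 -3.06792840e+00 -2.18318000e-03] [[-0.91 -0.42 -0.  ]
 [-0.42  0.91  0.  ]
 [ 0.    0.   -1.  ]] 0.08749082741548668
```

View pics/top0.png

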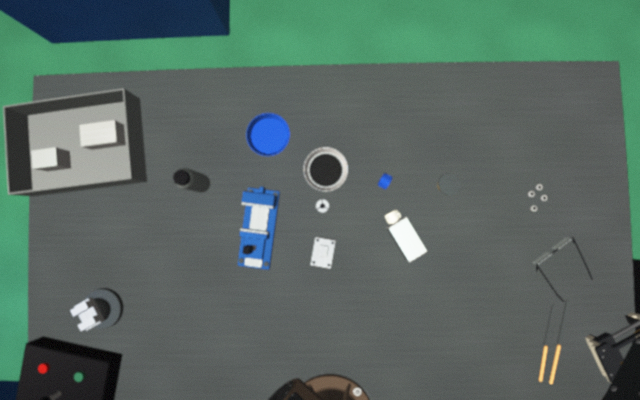

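View pics/scene0.png

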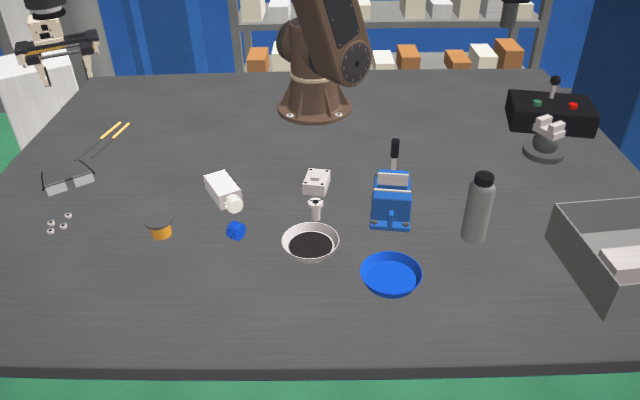

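Candidates for the tin: the bare/white tin with white cap at top (405,237), the upright grey spray can at (182,178), the insert at (323,252) and the blue loose cap at (385,181). I choose the one at (405,237). For the dish I choose steel at (326,169), not blue at (268,134). The vice is at (258,228) with its handle near (248,249).

```bash
python3 - <<'E'
from h import *
im=cv2.imread('pics/top0.png'); c=camera_info('top')
a=cv2.resize(im[120:280,225:325],None,fx=3.6,fy=3.6,interpolation=cv2.INTER_CUBIC)
b=cv2.resize(im[120:280,345:445],None,fx=3.6,fy=3.6,interpolation=cv2.INTER_CUBIC)
cv2.imwrite('pics/crop.png',np.hstack([a,b]))
hsv=cv2.cvtColor(im,cv2.COLOR_BGR2HSV)
def big(m,roi):
    x0,y0,x1,y1=roi; z=np.zeros_like(m); z[y0:y1,x0:x1]=m[y0:y1,x0:x1]
    k,_=cv2.findContours(z,cv2.RETR_EXTERNAL,cv2.CHAIN_APPROX_NONE); return max(k,key=cv2.contourArea)
w=((hsv[...,2]>150)&(hsv[...,1]<60)).astype(np.uint8)
t=big(w,(370,200,440,275)); print('tin whole',cv2.minAreaRect(t))
P=np.array([onz(c,q,.04)[:2] for q in t[:,0].astype(float)],np.float32)*1000
print(cv2.minAreaRect(P), cv2.boxPoints(cv2.minAreaRect(P)))
d=big(w,(295,140,355,195)); e=cv2.fitEllipse(cv2.convexHull(d)); print('dish',e,onz(c,e[0],.022))
bl=((hsv[...,0]>100)&(hsv[...,0]<125)&(hsv[...,1]>140)).astype(np.uint8)
v=big(bl,(230,180,290,280)); r=cv2.minAreaRect(v); print('vice',r,[onz(c,q,.02)[:2].round(3) for q in cv2.boxPoints(r)])
E
```

```text
tin whole ((404.2685546875, 234.0303192138672), (53.89897155761719, 22.422351837158203), 58.570438385009766)
((488.2097473144531, -205.360107421875), (140.8477325439453, 59.09461212158203), 30.02825164794922) [[ 412.452   -215.02068]
 [ 442.0245  -266.18353]
 [ 563.9675  -195.69954]
 [ 534.395   -144.53668]]
dish ((327.1096496582031, 168.1061248779297), (40.22319793701172, 43.9440803527832), 157.38963317871094) [ 0.66890027 -0.00632612  0.022     ]
vice ((256.8839416503906, 223.48634338378906), (35.753421783447266, 73.66841125488281), 6.709836959838867) [array([0.432, 0.247]), array([0.629, 0.222]), array([0.615, 0.125]), array([0.419, 0.151])]
```

View pics/crop.png

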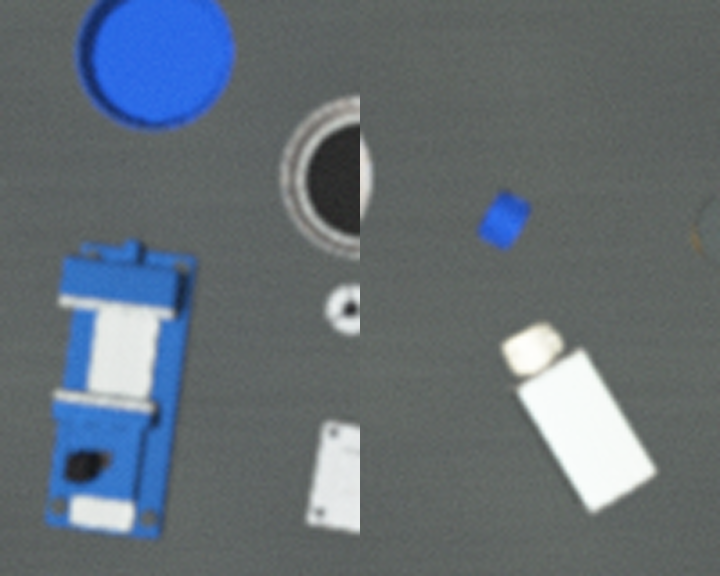

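The crop confirms the tin: bare body with corners near top-image (388,228), (407,217), (427,251) and (409,262), and its white cap at (393,217). The blue cap lies apart at (385,181). In the vice, the fixed jaw's steel strip runs from (242,203) to (273,207), and the sliding jaw's strip is near (240,230) to (268,233).

```bash
python3 - <<'E'
from h import *
c=camera_info('top'); f=lambda x,y:(x/3.6+225-.36,y/3.6+120-.36)
for n,q,z in [('fixL',(58,306),.076),('fixR',(173,319),.076),('slL',(55,391),.076),('slR',(158,404),.076),('handle',(82,465),.14)]:
    print(n,onz(c,f(*q),z).round(4))
g=lambda x,y:((x-360)/3.6+345-.36,y/3.6+120-.36)
for q in [(515,388),(585,350),(657,470),(592,512)]: print('tin',onz(c,g(*q),.04).round(4))
print('cap',onz(c,g(532,348),.035).round(4))
i=read_camera('scene');cs=camera_info('scene')
print(proj(cs,[[.512,-.192,.04],[.669,-.006,.005]]).round())
# approach above tin
ax=np.deg2rad(30); print('shift', tool([.512,-.192,.15]).round(2))
E
```

```text
fixL [0.5728 0.217  0.076 ]
fixR [0.5619 0.1349 0.076 ]
slL [0.5124 0.2197 0.076 ]
slR [0.5019 0.1464 0.076 ]
handle [0.4645 0.1878 0.14  ]
tin [ 0.5063 -0.1624  0.04  ]
tin [ 0.533  -0.2144  0.04  ]
tin [ 0.4445 -0.2643  0.04  ]
tin [ 0.4151 -0.2159  0.04  ]
cap [ 0.5353 -0.1764  0.035 ]
[[228. 190.]
 [308. 245.]]
shift [-38.43  28.56   7.62]
```

servo_tool(
  moves=[
    [[-38.4,28.6,4,-0.09,100],[-38.4,28.6,4,-0.09,100],[-38.4,28.6,4,-0.09,100],[-38.4,28.6,4,-0.09,100],[-38.4,28.6,4,-0.09,100],[-38.4,28.6,4,-0.09,100],[-38.4,28.6,4,-0.09,100],[-38.4,28.6,4,-0.09,100],[-38.4,28.6,6,-0.09,100],[-38.4,28.6,6,-0.09,100]],
  ],
)

```text
time_s: 1.4
position: [0.5107, -0.1914, 0.1652]
tcp_rot: [0.813, -3.032, -0.002]
force: [0.2, 0.0, -0.3]
grip_width: 0.0876
gripper_force: 0.0
```

```bash
python3 - <<'E'
from h import *
s=state(); c=camera_info('wrist'); im=read_camera('wrist'); cv2.imwrite('pics/w1.png',im)
print(s['time_s'],s['position'],s['joint_pos'].round(3) if hasattr(s['joint_pos'],'round') else s['joint_pos']); R=cv2.Rodrigues(np.array(s['tcp_rot']))[0]; print(R.round(3))
print('grip target px',proj(c,[[.512,-.1927,.04]]), tool([.512,-.1927,.003]).round(2))
E
```

```text
1.4 [ 0.51074908 -0.19135433  0.16516018] [ 1.000e-03  1.980e-01 -3.590e-01 -0.000e+00 -1.016e+00 -1.047e+00]
[[-0.866 -0.5   -0.003]
 [-0.5    0.866  0.   ]
 [ 0.003  0.002 -1.   ]]
grip target px [[317.94928265 189.4104166 ]] [-0.06 -0.12 16.32]
```

View pics/w1.png

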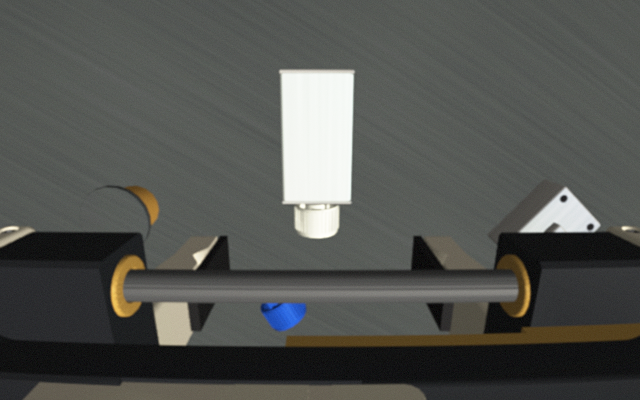

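The wrist view shows the tin square to the fingers: body x 280–353, shoulder edge at y≈203, cap to y≈237, and the grip target at (318,189), about 94 mm from the base. Descending to grip.

servo_tool(
  moves=[
    [[0,-0.1,6,0,100],[0,-0.1,12,0,100],[-0.1,-0.1,15.5,0,100],[-0.1,-0.1,16.2,0,100],[-0.1,-0.1,16.2,0,100],[-0.1,-0.1,16.2,0,50],[-0.1,-0.1,16.2,0,50],[-0.1,-0.1,16.2,0,50],[-0.1,-0.1,16.2,0,50],[-0.1,-0.1,16.2,0,50],[-0.1,-0.1,16.2,0,50]],
  ],
  force=10,
)

```text
time_s: 2.82
position: [0.5134, -0.1925, 0.0051]
tcp_rot: [-0.812, 3.034, -0.001]
force: [-0.8, 0.5, 6.5]
grip_width: 0.0559
gripper_force: 10.0
```

servo_tool(
  moves=[
    [[0.4,0,-1.2,0,50],[0.9,0,-2.4,0,50],[1.6,0,-3.5,0,50],[2.5,0,-4.4,0,50],[3.4,0,-5.3,0,50],[4.5,0,-6.0,0,50],[5.6,0,-6.6,0,50],[6.8,0,-7.0,0,50],[8.1,0,-7.3,0,50],[9.4,0,-7.4,0,50],[10.6,0,-7.4,0,50],[11.4,0,-7.4,0,50],[11.9,0,-7.3,0,50],[11.9,0,-7.3,0,50],[11.9,0,-7.3,0,50]],
  ],
)

```text
time_s: 4.7
position: [0.4103, -0.2518, 0.0776]
tcp_rot: [-0.812, 3.035, -0.0]
force: [-0.2, -0.4, -3.2]
grip_width: 0.056
gripper_force: 10.0
```

```bash
python3 - <<'E'
from h import *
a=read_camera('scene'); cv2.imwrite('pics/s2.png',a)
b=read_camera('wrist')
A=cv2.resize(a[110:260,150:350],(800,600))
cv2.imwrite('pics/c2.png',np.hstack([cv2.resize(A,(400,300)),cv2.resize(b,(400,300))]))
E
```

```text
(no output)
```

View pics/c2.png

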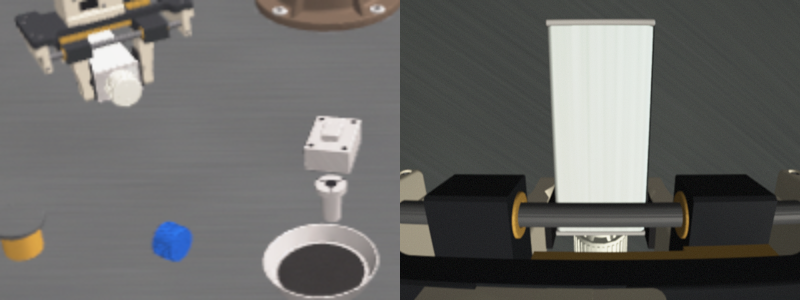

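The tin was lifted without turning in the pads: the wrist view still shows its full broad face, level. I'll ease the grip a little above the bench so the heavy base swings down.

servo_tool(
  moves=[
    [[0,0,-1.0,0,50],[0,0,-1.0,0,50],[0,0,-1.0,0,50],[0,0,-1.0,0,50]],
  ],
  force=7,
)

```text
time_s: 5.3
position: [0.4099, -0.2518, 0.0875]
tcp_rot: [0.812, -3.035, -0.0]
force: [-0.8, 0.3, -2.2]
grip_width: 0.0561
gripper_force: 7.0
```

```bash
cat >> h.py <<'E'
def look():
    s=state(); b=read_camera('wrist'); h=cv2.cvtColor(b,cv2.COLOR_BGR2HSV)
    m=((h[...,2]>140)&(h[...,1]<40)).astype(np.uint8); m[260:]=0; m[:,:420]*=1; m[:,:400-0][:, :0]=0
    m[:, :410-0][:, :0]=0
    k,_=cv2.findContours(m,cv2.RETR_EXTERNAL,cv2.CHAIN_APPROX_NONE); r=cv2.boundingRect(max(k,key=cv2.contourArea))
    print('t',round(s['time_s'],2),'z',np.round(s['position'],4),'F',np.round(s['force'],1),'T',np.round(s['torque'],3),'w',round(s['grip_width'],4),'box',r)
E
python3 -c "
from h import *
look()"
```

```text
t 5.3 z [ 0.4099 -0.2518  0.0875] F [-0.8  0.3 -2.2] T [ 0.022 -0.057  0.002] w 0.0561 box (244, 31, 156, 229)
```

servo_tool(
  moves=[
    [[0,0,0,0,50],[0,0,0,0,50],[0,0,0,0,50],[0,0,0,0,50]],
  ],
  force=5.5,
)

```text
time_s: 5.85
position: [0.41, -0.2519, 0.0875]
tcp_rot: [0.812, -3.035, -0.0]
force: [-0.5, 0.3, -4.1]
grip_width: 0.056
gripper_force: 5.5
```

```bash
python3 -c "
from h import *
look()"
```

```text
t 5.85 z [ 0.41   -0.2519  0.0875] F [-0.5  0.3 -4.1] T [0.015 0.006 0.026] w 0.056 box (250, 126, 142, 134)
```

servo_tool(
  moves=[
    [[0,0,0,0,50],[0,0,0,0,50],[0,0,0,0,50],[0,0,0,0,50]],
  ],
  force=5,
)

```text
time_s: 6.4
position: [0.41, -0.2519, 0.0876]
tcp_rot: [0.812, -3.035, 0.0]
force: [-0.2, 0.7, -4.4]
grip_width: 0.056
gripper_force: 5.0
```

```bash
python3 -c "
from h import *
look()
a=read_camera('scene')
b=read_camera('wrist')
cv2.imwrite('pics/c3.png',np.hstack([cv2.resize(a[100:220,150:310],(400,300),interpolation=cv2.INTER_CUBIC),cv2.resize(b,(400,300))]))"
```

```text
t 6.4 z [ 0.41   -0.2519  0.0876] F [-0.2  0.7 -4.4] T [ 0.015 -0.026 -0.03 ] w 0.056 box (250, 126, 142, 134)
```

View pics/c3.png

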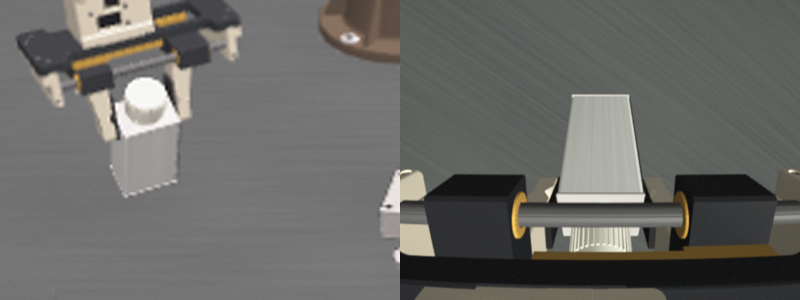

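The scene crop shows the tin hanging base-down in the fingers with its cap up, still tilted. In the wrist view the base edge is at y≈126, so I work out the tilt from that.

```bash
cat >> h.py <<'E'
def pred(th,d=95,off=4):
    "pixel of base and shoulder edge (robot-side broad face), tin at angle th from lying; grip pt = TCP - 19mm z"
    s=state(); c=camera_info('wrist'); R=cv2.Rodrigues(np.array(s['tcp_rot']))[0]; p=np.array(s['position'])
    t=np.deg2rad(th); ax=np.array([-np.cos(t),0,-np.sin(t)]); up=np.array([np.sin(t),0,-np.cos(t)])  # tool frame: tin axis, top face normal
    g=np.array([0,0,-.019]); n=(20-off)/1000
    return [proj(c,p+R@(g+ax*a/1000+up*n))[0].round() for a in (-d,105-d)]
E
python3 -c "
from h import *
for d in (95,98,101):
  for th in (50,60,65,70,75,80,90): print(d,th,pred(th,d))"
```

```text
95 50 [array([321.,  95.]), array([321., 279.])]
95 60 [array([321., 116.]), array([321., 270.])]
95 65 [array([321., 127.]), array([321., 266.])]
95 70 [array([321., 138.]), array([321., 261.])]
95 75 [array([321., 149.]), array([321., 257.])]
95 80 [array([321., 161.]), array([321., 253.])]
95 90 [array([321., 183.]), array([321., 246.])]
98 50 [array([321.,  91.]), array([321., 272.])]
98 60 [array([321., 113.]), array([321., 264.])]
98 65 [array([321., 125.]), array([321., 260.])]
98 70 [array([321., 136.]), array([321., 256.])]
98 75 [array([321., 147.]), array([321., 252.])]
98 80 [array([321., 159.]), array([321., 249.])]
98 90 [array([321., 182.]), array([321., 243.])]
101 50 [array([321.,  88.]), array([321., 264.])]
101 60 [array([321., 111.]), array([321., 257.])]
101 65 [array([321., 122.]), array([321., 254.])]
101 70 [array([321., 134.]), array([321., 250.])]
101 75 [array([321., 146.]), array([321., 247.])]
101 80 [array([321., 157.]), array([321., 245.])]
101 90 [array([321., 181.]), array([321., 240.])]
```

servo_tool(
  moves=[
    [[0,0,0.6,0,50],[0,0,1.1,0,50],[0,0,1.1,0,50],[0.7,0,1.0,0,50],[1.4,0,1.0,0,50],[2.1,0,0.9,0,50],[2.8,0,0.9,0,50],[3.5,0,1.0,0,50],[4.2,0,1.1,0,50],[4.2,0,1.1,0,50]],
  ],
  force=4,
)

```text
time_s: 7.8
position: [0.3727, -0.273, 0.0764]
tcp_rot: [0.811, -3.034, -0.0]
force: [-1.8, 0.8, 1.0]
grip_width: 0.056
gripper_force: 4.0
```

```bash
python3 -c "
from h import *
look()
for th in (60,65,70,75,80,85,90): print(th,pred(th,97)[0])"
```

```text
t 7.8 z [ 0.3727 -0.273   0.0764] F [-1.8  0.8  1. ] T [ 0.316  0.499 -0.024] w 0.056 box (248, 254, 146, 6)
60 [321. 114.]
65 [321. 125.]
70 [321. 137.]
75 [321. 148.]
80 [321. 160.]
85 [321. 171.]
90 [321. 183.]
```

```bash
python3 -c "
from h import *
s=state(); print(s['force'],s['torque'],s['joint_velocities'])
b=cv2.cvtColor(read_camera('wrist'),cv2.COLOR_BGR2GRAY)
for x in (285,321,355): print(x,[int(v) for v in b[100:270:5,x-3:x+4].mean(1)])
"
```

```text
[-1.74826542  0.60573578 -0.77837233] [ 0.36905536  0.63927717 -0.00181205] [ 0.00684495  0.00395298  0.00472825 -0.00069248 -0.00311561 -0.00299773]
285 [103, 103, 101, 103, 105, 104, 102, 100, 103, 102, 105, 101, 100, 100, 100, 100, 123, 122, 122, 124, 122, 123, 124, 125, 126, 125, 125, 126, 127, 127, 125, 186, 236, 240]
321 [103, 103, 103, 102, 103, 103, 102, 106, 106, 103, 102, 100, 102, 103, 105, 101, 124, 126, 126, 126, 126, 127, 126, 127, 127, 126, 126, 127, 126, 127, 127, 182, 236, 229]
355 [103, 102, 100, 104, 104, 103, 103, 101, 102, 102, 102, 105, 104, 103, 103, 100, 126, 127, 127, 128, 127, 129, 129, 128, 128, 127, 127, 127, 126, 127, 126, 183, 235, 238]
```

The base edge now projects at y≈179, an angle of about 88°, with the base on the bench. Letting go.

servo_tool(
  moves=[
    [[0,0,0,0,70],[0,0,0,0,80],[0,0,0,0,80],[0,0,0,0,80],[0,0,0,0,80],[0,0,0,0,80]],
  ],
  force=10,
)

```text
time_s: 8.65
position: [0.3736, -0.2728, 0.0766]
tcp_rot: [-0.812, 3.035, 0.0]
force: [-0.7, 0.3, -0.9]
grip_width: 0.0705
gripper_force: 0.0
```

```bash
python3 -c "
from h import *
s=state(); print(s['force'],s['torque'],s['position'],s['joint_pos'])
w=read_camera('wrist')
b=cv2.cvtColor(w,cv2.COLOR_BGR2GRAY)
for x in (285,321,355): print(x,[int(v) for v in b[160:270:4,x-3:x+4].mean(1)])
for y in (200,240): print(y,[int(v) for v in b[y-2:y+3,220:420:5].mean(0)])
print(pred(90,95,4),pred(90,95,0))
a=read_camera('scene')
cv2.imwrite('pics/c4.png',np.hstack([cv2.resize(a[80:200,140:300],(400,300),interpolation=cv2.INTER_CUBIC),cv2.resize(w,(400,300))]))"
```

```text
[-0.71286579  0.32124736 -0.88601173] [-0.03638964 -0.01591104  0.029049  ] [ 0.37358119 -0.27280881  0.0765595 ] [-2.03236540e-01  1.71347101e-01 -6.42430650e-01 -3.76226198e-05
 -7.57013493e-01 -8.44779033e-01]
285 [96, 96, 93, 95, 133, 110, 111, 112, 112, 112, 112, 113, 113, 115, 115, 115, 115, 115, 119, 186, 230, 239, 238, 238, 230, 195, 154, 134]
321 [99, 97, 98, 96, 130, 114, 114, 116, 114, 115, 115, 115, 115, 116, 116, 116, 116, 116, 120, 185, 229, 223, 160, 124, 125, 124, 125, 138]
355 [97, 99, 99, 94, 128, 116, 116, 116, 116, 116, 117, 117, 115, 116, 117, 115, 115, 115, 118, 183, 228, 242, 243, 243, 227, 178, 148, 142]
200 [95, 92, 92, 93, 93, 95, 94, 93, 95, 98, 107, 113, 113, 112, 114, 115, 114, 115, 114, 116, 116, 114, 117, 116, 118, 116, 115, 118, 115, 116, 122, 51, 98, 99, 99, 99, 98, 97, 99, 99]
240 [108, 107, 107, 140, 13, 44, 196, 228, 229, 229, 229, 229, 229, 230, 228, 229, 228, 229, 229, 228, 227, 229, 227, 228, 228, 228, 227, 227, 228, 227, 227, 227, 227, 227, 224, 107, 17, 63, 107, 108]
[array([321., 183.]), array([321., 246.])] [array([321., 178.]), array([321., 236.])]
```

View pics/c4.png

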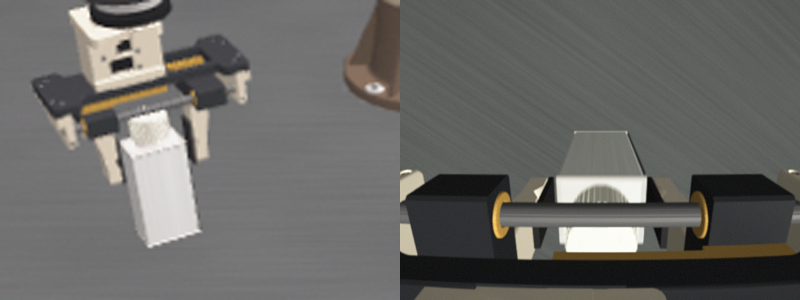

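The tin stands upright and free between the open fingers, cap up; wrist base edge is at y≈176 and shoulder edge at y≈236. Now I regrip more firmly, lift and carry it to the vice.

servo_tool(
  moves=[
    [[0,0,0,0,50],[0,0,0,0,50],[0,0,0,0,50],[0,0,0,0,50],[0,0,-3,0,50],[0,0,-7,0,50],[0,0,-11,0,50],[0,0,-15,0,50],[-3.1,2.5,-15,0.05,50],[-6.2,5.1,-15,0.11,50],[-9.3,7.6,-15,0.16,50],[-12.4,10.2,-15,0.22,50],[-15.5,12.7,-15,0.27,50],[-18.6,15.3,-15,0.33,50],[-21.7,17.8,-15,0.39,50],[-24.8,20.4,-15,0.44,50],[-27.9,22.9,-15,0.5,50],[-31,25.5,-15,0.55,50],[-34.1,28,-15,0.6,50],[-37.3,30.6,-15,0.656,50]],
  ],
  force=30,
)

```text
time_s: 11.25
position: [0.5437, 0.1796, 0.2258]
tcp_rot: [-0.212, -3.133, 0.001]
force: [0.5, -0.1, -2.4]
grip_width: 0.0559
gripper_force: 30.0
```

```bash
python3 -c "
from h import *
s=state(); print(s['force'],s['torque'],s['position'],s['joint_pos'])
print(cv2.Rodrigues(np.array(s['tcp_rot']))[0].round(3), s['grip_width'])
w=read_camera('wrist');t=read_camera('top');a=read_camera('scene')
cv2.imwrite('pics/c5.png',np.hstack([w,cv2.resize(t[140:290,210:270+0],(160,400))]))
b=cv2.cvtColor(w,cv2.COLOR_BGR2GRAY)
print([int(v) for v in b[160:270:4,318:325].mean(1)],pred(90,95,0))"
```

```text
[ 0.45464108 -0.1484953  -2.36696255] [-0.11154241 -0.1258911   0.03152641] [0.54369902 0.17962732 0.22579861] [ 6.60302228e-01  1.92750657e-01 -2.18491963e-01 -5.48068200e-04
 -1.16102099e+00 -2.36596068e+00]
[[-0.991  0.135 -0.001]
 [ 0.135  0.991 -0.001]
 [ 0.001 -0.001 -1.   ]] 0.055940523198612924
[221, 220, 220, 219, 148, 142, 143, 143, 143, 144, 146, 145, 146, 146, 146, 147, 149, 213, 222, 209, 150, 153, 154, 157, 157, 195, 164, 245] [array([320., 177.]), array([320., 236.])]
```

View pics/c5.png

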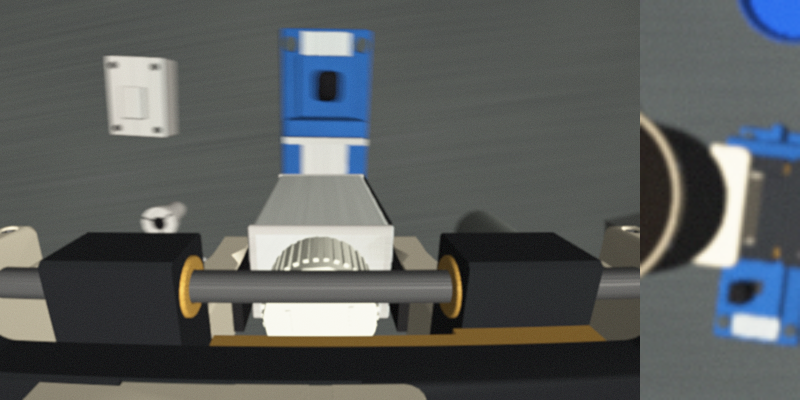

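Wrist view: the vice lies square below the tin, with the handle's top at (326,85), jaw edge near y≈137–145 between x 282 and 369, and the tin's shoulder at y≈228.

```bash
python3 -c "
from h import *
c=camera_info('wrist'); s=state(); R=cv2.Rodrigues(np.array(s['tcp_rot']))[0]; p=np.array(s['position'])
for n,q,z in [('handle',(326,78),.14),('jawL',(282,137),.076),('jawR',(369,137),.076),('jawL2',(282,146),.076),('bedL',(278,35),.01)]:
    P=onz(c,q,z); print(n,P.round(4),'tool',(R.T@(P-p)*1000).round(1))
im=read_camera('wrist'); print(im[110:178:3,292].tolist()); print(im[110:178:3,325].tolist())
"
```

```text
handle [0.4607 0.1948 0.14  ] tool [84.1  3.8 85.3]
jawL [0.5005 0.1528 0.076 ] tool [ 39.1 -32.5 149.2]
jawR [0.5102 0.2263 0.076 ] tool [ 39.1  41.7 149.1]
jawL2 [0.508  0.1516 0.076 ] tool [ 31.4 -32.7 149.2]
bedL [0.4083 0.1564 0.01  ] tool [130.8 -40.9 215.4]
[[164, 97, 45], [166, 96, 46], [130, 76, 34], [126, 74, 37], [188, 111, 53], [185, 110, 55], [179, 108, 50], [178, 104, 52], [169, 97, 47], [198, 207, 207], [213, 224, 226], [194, 169, 150], [179, 106, 51], [177, 104, 50], [174, 103, 49], [177, 106, 51], [175, 103, 47], [179, 106, 50], [181, 107, 54], [178, 107, 52], [178, 107, 52], [178, 131, 103], [138, 146, 144]]
[[184, 109, 55], [184, 108, 52], [124, 72, 34], [114, 67, 31], [190, 114, 56], [188, 111, 52], [188, 111, 53], [188, 114, 52], [178, 103, 46], [171, 175, 176], [211, 220, 220], [211, 220, 219], [215, 224, 222], [216, 223, 223], [216, 224, 223], [214, 222, 220], [215, 222, 221], [215, 222, 224], [214, 221, 224], [214, 223, 222], [215, 222, 224], [202, 212, 214], [143, 152, 149]]
```

servo_tool(
  moves=[
    [[0,0.4,1.5,0,50],[0,0.4,4.5,0,50],[0,0.4,7,0,50],[0,0.4,9,0,50],[0,0.4,10.5,0,50],[0,0.4,11.5,0,50],[0,0.4,12.2,0,50],[0,0.4,12.5,0,50],[0,0.4,12.7,0,50],[0,0.4,12.7,0,50],[0,0.4,12.7,0,50]],
  ],
)

```text
time_s: 12.82
position: [0.5447, 0.1827, 0.0999]
tcp_rot: [0.209, 3.134, 0.001]
force: [0.2, 0.0, -3.1]
grip_width: 0.0558
gripper_force: 30.0
```

servo_tool(
  moves=[
    [[0,0,0.1,0,50],[0,0,0.2,0,50],[0,0,0.2,0,50]],
  ],
)

```text
time_s: 13.2
position: [0.545, 0.1827, 0.0985]
tcp_rot: [0.208, 3.134, 0.0]
force: [-1.9, -0.8, 4.7]
grip_width: 0.0557
gripper_force: 30.0
```

servo_tool(
  moves=[
    [[0,0,0,0,70],[0,0,0,0,80],[0,0,0,0,85],[0,0,0,0,85],[0,0,-2,0,90],[0,0,-5,0,100],[0,0,-10,0,100],[0,0,-15,0,100],[0,0,-17,0,100],[0,0,-17,0,100]],
  ],
  force=20,
)

```text
time_s: 14.45
position: [0.5452, 0.183, 0.2695]
tcp_rot: [0.209, 3.132, 0.004]
force: [0.2, 0.1, -0.5]
grip_width: 0.0873
gripper_force: 0.0
```

```bash
python3 -c "
from h import *
s=state(); print(s['position'],s['force']); c=camera_info('wrist'); R=cv2.Rodrigues(np.array(s['tcp_rot']))[0]; p=np.array(s['position'])
w=read_camera('wrist'); cv2.imwrite('pics/c6.png',w)
g=w.max(2)
P0=proj(c,[.4625,.191,.14])[0]; print(P0)
x,y=P0.astype(int); m=np.zeros_like(g); x0,y0=x-40,y-40
m[max(0,y0):y+40,x0:x+40]=(g[max(0,y0):y+40,x0:x+40]<50)
n,l,st,ce=cv2.connectedComponentsWithStats(m); 
for i in range(1,n):
  if st[i,4]>40: 
    print(st[i],ce[i]); P=onz(c,ce[i],.14); print(P.round(4),(R.T@(P-p)*1000).round(1))
"
```

```text
[0.54522095 0.18297042 0.26952232] [ 0.15418547  0.10051726 -0.46575999]
[315.78565255  81.85742242]
[307  73  21  24 465] [316.60430108  84.40645161]
[0.4645 0.1914 0.14  ] [ 81.5  -2.7 129.3]
```

View pics/c6.png

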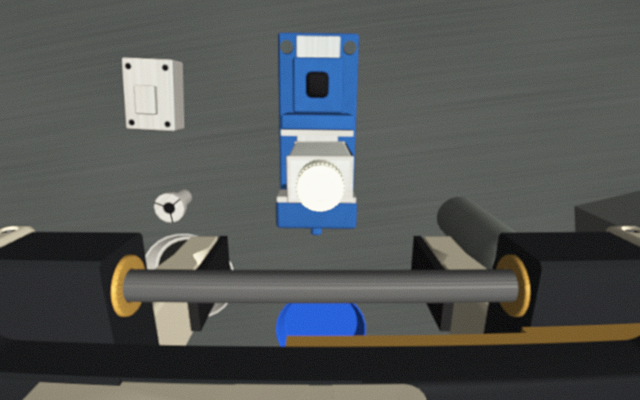

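The tin stands on the bed between the jaws: cap top at (320,186), handle top at (317,84). Taking the handle.

servo_tool(
  moves=[
    [[4,-0.2,0,0,100],[8.1,-0.3,0,0,100],[8.1,-0.3,4,0,100],[8.1,-0.3,9,0,100],[8.1,-0.3,13.5,0,100],[8.1,-0.3,16,0,100],[8.1,-0.3,16.4,0,100],[8.1,-0.3,16.4,0,10],[8.1,-0.3,16.4,0,10],[8.1,-0.3,16.4,0,10],[8.1,-0.3,16.4,0,10],[8.1,-0.3,16.4,0,10],[8.1,-0.3,16.4,0,10],[8.1,-0.3,16.4,0,10],[8.1,-0.3,16.4,0,10]],
  ],
  force=25,
)

```text
time_s: 16.38
position: [0.4642, 0.1916, 0.1036]
tcp_rot: [0.21, 3.134, 0.004]
force: [-0.0, 6.4, -3.2]
grip_width: 0.0178
gripper_force: 25.0
```

Gripped, 17.8 mm wide. Pushing along the slide.

servo_tool(
  moves=[
    [[-0.3,0,0,0,10],[-0.6,0,0,0,10],[-0.9,0,0,0,10],[-1.1,0,0,0,10],[-1.3,0,0,0,10],[-1.4,0,0,0,10],[-1.5,0,0,0,10],[-1.5,0,0,0,10]],
  ],
)

```text
time_s: 17.38
position: [0.4782, 0.1896, 0.1036]
tcp_rot: [-0.21, -3.134, -0.003]
force: [-6.7, 7.2, 1.7]
grip_width: 0.0177
gripper_force: 25.0
```

servo_tool(
  moves=[
    [[-0.1,0,0,0,10],[-0.2,0,0,0,10],[-0.3,0,0,0,10],[-0.4,0,0,0,10],[-0.4,0,0,0,10]],
  ],
)

```text
time_s: 18.0
position: [0.4821, 0.189, 0.1036]
tcp_rot: [-0.21, -3.134, -0.003]
force: [-5.7, 7.7, 2.7]
grip_width: 0.0178
gripper_force: 25.0
```

servo_tool(
  moves=[
    [[-0.1,0,0,0,10],[-0.2,0,0,0,10],[-0.2,0,0,0,10]],
  ],
)

```text
time_s: 18.38
position: [0.4841, 0.1887, 0.1036]
tcp_rot: [-0.21, -3.134, -0.003]
force: [-5.7, 7.3, 2.5]
grip_width: 0.0179
gripper_force: 25.0
```

servo_tool(
  moves=[
    [[-0.1,0,0,0,10],[-0.2,0,0,0,10],[-0.3,0,0,0,10],[-0.3,0,0,0,10]],
  ],
)

```text
time_s: 18.88
position: [0.4854, 0.1885, 0.1035]
tcp_rot: [-0.21, -3.132, -0.003]
force: [-16.1, 10.8, 9.2]
grip_width: 0.0177
gripper_force: 24.9
```

Contact. A little more to seat it, then release and rise above the tin.

servo_tool(
  moves=[
    [[-0.1,0,0,0,10],[-0.2,0,0,0,10],[-0.2,0,0,0,10],[-0.2,0,0,0,10]],
  ],
)

```text
time_s: 19.38
position: [0.4857, 0.1884, 0.1035]
tcp_rot: [-0.21, -3.129, -0.003]
force: [-24.7, 14.5, 15.8]
grip_width: 0.0177
gripper_force: 25.0
```

servo_tool(
  moves=[
    [[0.1,0,0,0,40],[0.1,0,0,0,100],[0.1,0,0,0,100],[0.1,0,0,0,100],[0.1,0,0,0,100],[0.1,0,-4,0,100],[0.1,0,-8,0,100],[0.1,0,-12,0,100],[0.1,0,-16.5,0,100],[0.1,0,-16.5,0,100],[-2,0,-16.5,0,100],[-2,0,-16.5,0,100]],
  ],
)

```text
time_s: 20.88
position: [0.5103, 0.1837, 0.2671]
tcp_rot: [-0.21, -3.133, 0.003]
force: [-0.4, -0.3, -0.2]
grip_width: 0.0876
gripper_force: 0.0
```

```bash
python3 -c "
from h import *
s=state(); print(s['time_s'],s['position'],s['force']); c=camera_info('wrist'); R=cv2.Rodrigues(np.array(s['tcp_rot']))[0]; p=np.array(s['position']); print(R.round(3))
w=read_camera('wrist'); cv2.imwrite('pics/c7.png',w)
for n,g0,z in (('handle',[.486,.188,.14],.14),('cap',[.548,.18,.1575],.1575),('dish',[.669,-.006,.005],.005)): print(n,proj(c,g0)[0])
t=read_camera('top'); cv2.imwrite('pics/t7.png',t); cv2.imwrite('pics/s7.png',read_camera('scene'))
"
```

```text
20.875 [0.51033758 0.18372832 0.26705972] [-0.38499754 -0.28903466 -0.16991581]
[[-0.991  0.134 -0.002]
 [ 0.134  0.991 -0.002]
 [ 0.002 -0.002 -1.   ]]
handle [321.57541495 158.18785656]
cap [321.98771597 239.03204034]
dish [195.3669035  296.22824747]
```

View pics/c7.png

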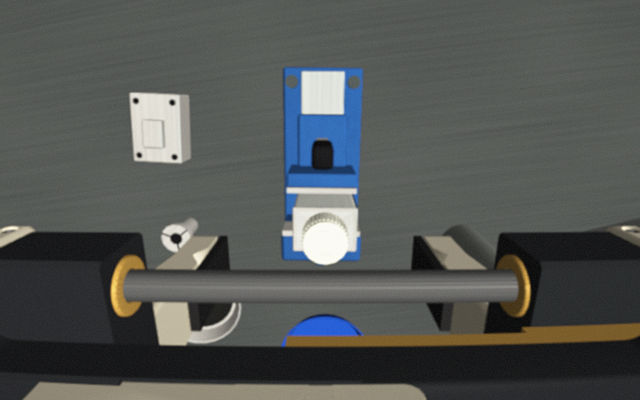

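The tin is held between the jaws. The wrist view shows the cap top circled about (325,242), the sliding jaw strip at y≈190 and the handle top at (322,155). I measure the cap's centre.

```bash
python3 -c "
from h import *
c=camera_info('wrist'); s=state(); R=cv2.Rodrigues(np.array(s['tcp_rot']))[0]; p=np.array(s['position'])
w=cv2.imread('pics/c7.png'); g=cv2.cvtColor(w,cv2.COLOR_BGR2GRAY); r=cv2.resize(g[200:270,280:370],None,fx=4,fy=4,interpolation=cv2.INTER_CUBIC)
h=cv2.HoughCircles(cv2.GaussianBlur(r,(5,5),0),cv2.HOUGH_GRADIENT,1,40,param1=100,param2=20,minRadius=75,maxRadius=110)
for k in h[0][:3]:
  q=(k[0]/4+280,k[1]/4+200); P=onz(c,q,.1575); print(q,k[2]/4*2,P.round(4),(R.T@(P-p)*100).round(2))
for n,q,z in (('strip',(322,187),.076),('strip2',(322,193),.076),('fix',(288,231),.076),('fix2',(288,236),.076),('handle',(322,158),.14)): P=onz(c,q,z);print(n,P.round(4),(R.T@(P-p)*100).round(2))
"
```

```text
(np.float32(325.375), np.float32(241.375)) 46.85 [0.5495 0.1825 0.1575] [-4.02  0.43 10.98]
strip [0.5245 0.1834 0.076 ] [-1.54  0.19 19.14]
strip2 [0.5307 0.1826 0.076 ] [-2.16  0.19 19.13]
fix [0.5665 0.1421 0.076 ] [-6.26 -3.34 19.13]
fix2 [0.572  0.1412 0.076 ] [-6.81 -3.35 19.13]
handle [0.4849 0.1884 0.14  ] [ 2.46  0.15 12.74]
```

servo_tool(
  moves=[
    [[-2,0.4,0,0,100],[-4.1,0.4,0,0,100],[-4.1,0.4,4,0,100],[-4.1,0.4,8,0,100],[-4.1,0.4,11.5,0,100],[-4.1,0.4,13,0,100],[-4.1,0.4,13.2,0,100],[-4.1,0.4,13.2,0,100]],
  ],
)

```text
time_s: 22.02
position: [0.5513, 0.1831, 0.1377]
tcp_rot: [0.208, 3.133, 0.001]
force: [-0.2, -0.2, -0.2]
grip_width: 0.0876
gripper_force: 0.0
```

servo_tool(
  moves=[
    [[0,0,0,0,60],[0,0,0,0,50],[0,0,0,0,30],[0,0,0,0,30],[0,0,0,0,30],[0,0,0,0,30]],
  ],
  force=45,
)

```text
time_s: 22.78
position: [0.5506, 0.1826, 0.1365]
tcp_rot: [-0.209, -3.135, 0.0]
force: [0.4, 0.2, 0.2]
grip_width: 0.037
gripper_force: 45.0
```

servo_tool(
  moves=[
    [[0,0,0.1,0,30],[0,0,0.2,0,30],[0,0,0.3,0,30],[0,0,0.3,0,30],[0,0,0.3,0,30]],
  ],
)

```text
time_s: 23.4
position: [0.5506, 0.1826, 0.1338]
tcp_rot: [0.209, 3.134, -0.0]
force: [-2.4, -1.1, 5.2]
grip_width: 0.037
gripper_force: 45.0
```

servo_tool(
  moves=[
    [[0,0,0.1,0,30],[0,0,0.2,0,30],[0,0,0.2,0,30],[0,0,0.2,0,30]],
  ],
)

```text
time_s: 23.9
position: [0.5507, 0.1826, 0.1324]
tcp_rot: [0.209, 3.134, 0.0]
force: [-4.2, -1.2, 10.2]
grip_width: 0.0374
gripper_force: 45.0
```

servo_tool(
  moves=[
    [[0,0,0.1,0,30],[0,0,0.15,0,30],[0,0,0.15,0,30],[0,0,0.15,0,30]],
  ],
)

```text
time_s: 24.4
position: [0.5508, 0.1826, 0.1316]
tcp_rot: [0.208, 3.134, 0.0]
force: [-5.8, -1.5, 15.0]
grip_width: 0.0372
gripper_force: 45.0
```

servo_tool(
  moves=[
    [[0,0,0.03,-0.1,30],[0,0,0.05,-0.2,30],[0,0,0.05,-0.3,30],[0,0,0.05,-0.4,30],[0,0,0.05,-0.5,30],[0,0,0.05,-0.5,30]],
  ],
)

```text
time_s: 25.15
position: [0.5514, 0.1831, 0.1316]
tcp_rot: [-0.576, 3.086, 0.001]
force: [-5.0, -0.5, 16.6]
grip_width: 0.0373
gripper_force: 45.0
```

servo_tool(
  moves=[
    [[0,0,0,-0.1,30],[0,0,0,-0.2,30],[0,0,0,-0.3,30],[0,0,0,-0.4,30],[0,0,0,-0.5,30],[0,0,0,-0.5,30]],
  ],
)

```text
time_s: 25.9
position: [0.5513, 0.1827, 0.1316]
tcp_rot: [-1.321, 2.848, -0.001]
force: [-5.1, -1.9, 16.4]
grip_width: 0.037
gripper_force: 45.0
```

servo_tool(
  moves=[
    [[0,0,0,-0.1,30],[0,0,0,-0.2,30],[0,0,0,-0.3,30],[0,0,0,-0.4,30],[0,0,0,-0.48,30],[0,0,0,-0.48,30]],
  ],
)

```text
time_s: 26.65
position: [0.5516, 0.1826, 0.1316]
tcp_rot: [-1.96, 2.452, -0.002]
force: [-3.9, -2.6, 16.3]
grip_width: 0.0365
gripper_force: 45.0
```

```bash
python3 -c "
from h import *
s=state();print(s['force'],s['torque'],s['joint_pos'],s['position'])"
```

```text
[-3.94856669 -2.63984536 16.29545023] [-1.16146833  1.43708361 -0.0389151 ] [ 0.65707368  0.2835306  -0.33027476  0.00177276 -0.95490365 -0.88027837] [0.55158602 0.18257952 0.13159312]
```

servo_tool(
  moves=[
    [[0,0,-0.3,0,30],[0,0,-0.6,0,30],[0,0,-0.8,0,30],[0,0,-1.0,0,30],[0,0,-1.2,0,30],[0,0,-1.2,0,30]],
  ],
)

```text
time_s: 27.4
position: [0.5504, 0.1828, 0.1414]
tcp_rot: [1.959, -2.455, -0.0]
force: [1.3, -0.3, -0.6]
grip_width: 0.0371
gripper_force: 45.0
```

servo_tool(
  moves=[
    [[0,0,-0.5,0,30],[0,0,-1,0,30],[0,0,-2,0,30],[0,0,-4,0,30],[0,0,-7,0,30],[0,0,-8,0,30],[0,0,-8,0,30]],
  ],
)

```text
time_s: 28.28
position: [0.5507, 0.1829, 0.2223]
tcp_rot: [-1.958, 2.455, 0.0]
force: [-0.2, 0.0, -1.0]
grip_width: 0.0371
gripper_force: 45.0
```

```bash
python3 -c "
from h import *
s=state();print(s['force'],s['grip_width'],s['position']); p=s['position']
t=read_camera('top');c=camera_info('top')
sc=read_camera('scene'); cv2.imwrite('pics/s8.png',sc); cs=camera_info('scene')
# brightness checks in scene at cap-on-tin place, in-hand cap place, tin body
for n,P in (('oncap',[.568,.18,.145]),('neck',[.552,.182,.135]),('tinbody',[.569,.18,.11]),('hand',[p[0]+.0,p[1],p[2]+.012])):
  u,v=proj(cs,P)[0].astype(int); print(n,(u,v),sc[v-4:v+5,u-4:u+5].mean((0,1)).round())
# dish
h=cv2.cvtColor(t,cv2.COLOR_BGR2HSV); m=((h[...,2]<70)).astype(np.uint8)
u,v=proj(c,[.669,-.006,.005])[0].astype(int); print(u,v,t[v,u])
k,_=cv2.findContours(m[v-30:v+31,u-30:u+31].copy(),cv2.RETR_EXTERNAL,cv2.CHAIN_APPROX_NONE)
for q in k:
  if cv2.contourArea(q)>200: e=cv2.minEnclosingCircle(q); print(e, onz(c,(e[0][0]+u-30,e[0][1]+v-30),.005))
print(tool([.669,-.006,.10]).round(2))
"
```

```text
[-0.21107356  0.02231878 -0.98565453] 0.03710484648994274 [0.55069943 0.1829155  0.2222506 ]
oncap (np.int64(395), np.int64(160)) [162. 169. 174.]
neck (np.int64(395), np.int64(160)) [162. 169. 174.]
tinbody (np.int64(394), np.int64(175)) [187. 190. 192.]
hand (np.int64(398), np.int64(118)) [151. 167. 178.]
327 168 [46 47 45]
((28.30310821533203, 31.691709518432617), 14.941450119018555) [ 0.6668147  -0.00129176  0.005     ]
[ 15.73 -15.81  12.06]
```

The cap is in hand (37 mm wide, reading 1 N of weight) and clear of the tin. The dish centre is confirmed at about (0.668, -0.004). Carrying the cap there.

servo_tool(
  moves=[
    [[4,-4,0,0,30],[8,-8,0,0,30],[12,-12,0,0,30],[15.7,-15.7,0,0,30],[15.7,-15.7,4,0,30],[15.7,-15.7,9,0,30],[15.7,-15.7,14,0,30],[15.7,-15.7,18,0,30],[15.7,-15.7,20,0,30],[15.7,-15.7,20.6,0,30],[15.7,-15.7,20.8,0,30],[15.7,-15.7,20.8,0,30]],
  ],
)

```text
time_s: 29.88
position: [0.6693, -0.0051, 0.0144]
tcp_rot: [-1.959, 2.455, -0.001]
force: [0.7, 0.7, -0.3]
grip_width: 0.0373
gripper_force: 45.0
```

servo_tool(
  moves=[
    [[0,0,0.2,0,30],[0,0,0.4,0,30],[0,0,0.4,0,30]],
  ],
)

```text
time_s: 30.25
position: [0.6688, -0.0053, 0.0097]
tcp_rot: [-1.959, 2.456, -0.0]
force: [0.2, 0.2, 0.2]
grip_width: 0.037
gripper_force: 45.0
```

servo_tool(
  moves=[
    [[0,0,0.1,0,30],[0,0,0.15,0,30],[0,0,0.15,0,30]],
  ],
)

```text
time_s: 30.62
position: [0.6689, -0.0052, 0.0089]
tcp_rot: [-1.959, 2.455, -0.0]
force: [-1.7, -0.5, 5.0]
grip_width: 0.037
gripper_force: 45.0
```

The cap rests on the dish floor (5 N up). Releasing it and withdrawing.

servo_tool(
  moves=[
    [[0,0,0,0,46],[0,0,0,0,52],[0,0,0,0,54],[0,0,0,0,54],[0,0,-2,0,54],[0,0,-6,0,54],[0,0,-11,0,54],[0,0,-17,0,54],[0,0,-22,0,54],[0,0,-22,0,54]],
  ],
  force=20,
)

```text
time_s: 31.88
position: [0.6711, -0.0051, 0.2337]
tcp_rot: [-1.955, 2.449, -0.007]
force: [0.4, -0.4, -0.8]
grip_width: 0.0475
gripper_force: 0.0
```

```bash
python3 -c "
from h import *
s=state();print(s['time_s'],s['force'],s['grip_width'],s['position'])
c=camera_info('scene');im=read_camera('scene');h=cv2.cvtColor(im,cv2.COLOR_BGR2HSV)
u,v=proj(c,[.669,-.005,.03])[0].astype(int);print('dish px',u,v)
def blob(n,u,v,r,z,thr=170):
  m=(h[v-r:v+r,u-r:u+r,2]>thr).astype(np.uint8); N,l,st,ce=cv2.connectedComponentsWithStats(m)
  for i in range(1,N):
    if st[i,4]>40:
      q=ce[i]+[u-r,v-r]; print(n,st[i],q.round(),onz(c,q,z).round(4))
blob('cap',u,v,18,.02,150)
u,v=proj(c,[.57,.18,.1])[0].astype(int); print('tin pred',proj(c,[[.569,.178,.127],[.569,.178,.08]]).round())
print(im[v-40:v+20:4,u].tolist())
tp=camera_info('top'); T=read_camera('top'); 
for P in ([.669,-.005,.03],[.552,.18,.13]):
  a,b=proj(tp,P)[0].astype(int); print((a,b)); print(T[b-14:b+15:2,a,1].tolist(),T[b,a-14:a+15:2,1].tolist())
"
```

```text
31.875 [ 0.40308874 -0.36426258 -0.83306815] 0.04747709280634461 [ 0.67113398 -0.00508772  0.23365439]
dish px 307 235
cap [  0   5  36  29 718] [307. 234.] [ 0.6518 -0.0071  0.02  ]
tin pred [[394. 168.]
 [393. 187.]]
[[115, 115, 114], [64, 61, 63], [43, 40, 42], [38, 36, 37], [157, 165, 171], [199, 211, 216], [176, 188, 194], [213, 216, 222], [181, 183, 186], [183, 186, 189], [185, 188, 191], [186, 188, 191], [184, 187, 189], [148, 150, 156], [199, 123, 66]]
(np.int64(326), np.int64(167))
[98, 207, 120, 33, 33, 36, 47, 64, 66, 71, 67, 66, 68, 63, 56] [63, 66, 66, 64, 65, 64, 62, 64, 66, 66, 80, 66, 65, 75, 74]
(np.int64(251), np.int64(212))
[129, 123, 149, 226, 239, 245, 232, 107, 104, 188, 243, 239, 236, 159, 136] [113, 197, 241, 242, 240, 124, 54, 107, 196, 195, 228, 246, 244, 159, 101]
```

servo_tool(
  moves=[
    [[6,0,0,0,54],[12,0,0,0,54],[18,0,0,0,54],[22,0,0,0,54],[22,0,0,0,54]],
  ],
)

```text
time_s: 32.6
position: [0.6181, -0.2224, 0.2259]
tcp_rot: [1.953, -2.458, -0.004]
force: [0.5, 0.8, -0.9]
grip_width: 0.0476
gripper_force: 0.0
```

```bash
python3 -c "
from h import *
c=camera_info('top');T=read_camera('top');O=cv2.imread('pics/top0.png')
a,b=proj(c,[.669,-.005,.02])[0].astype(int)
g=cv2.cvtColor(T,cv2.COLOR_BGR2GRAY)[b-14:b+15,a-14:a+15]
m=(g>140).astype(np.uint8);N,l,st,ce=cv2.connectedComponentsWithStats(m)
for i in range(1,N):
  q=ce[i]+[a-14,b-14]; print(st[i],q.round(1),onz(c,q,.03).round(4))
d=cv2.absdiff(T,O).max(2)>60; N,l,st,ce=cv2.connectedComponentsWithStats(d.astype(np.uint8))
print([(x[:5].tolist()) for x in st[1:] if x[4]>25])
x,y=proj(c,[.549,.18,.13])[0].astype(int); print(x,y)
"
```

```text
[[377, 100, 30, 92, 959], [526, 130, 10, 9, 70], [307, 147, 42, 45, 1239], [303, 160, 8, 25, 49], [440, 182, 20, 11, 73], [466, 182, 39, 9, 122], [315, 199, 15, 14, 144], [238, 204, 15, 23, 240], [262, 208, 7, 15, 82], [381, 210, 46, 88, 1507], [241, 224, 29, 15, 206], [294, 235, 6, 60, 138], [383, 235, 5, 26, 51], [242, 236, 22, 24, 322], [310, 237, 26, 32, 636], [290, 301, 7, 67, 173], [632, 314, 8, 6, 32], [627, 317, 7, 7, 31], [594, 333, 16, 17, 115], [610, 334, 25, 14, 80], [587, 339, 20, 37, 123], [603, 340, 37, 60, 1140], [270, 379, 74, 21, 791], [397, 378, 7, 9, 26], [353, 388, 9, 8, 62], [346, 392, 7, 8, 27]]
251 213
```

```bash
python3 -c "
from h import *
c=camera_info('scene');S=read_camera('scene');O=cv2.imread('pics/scene0.png')
d=cv2.absdiff(S,O).max(2)>50
m=np.zeros(d.shape,np.uint8); m[215:265,280:342]=d[215:265,280:342]
N,l,st,ce=cv2.connectedComponentsWithStats(m)
for i in range(1,N):
  if st[i,4]>15: print(st[i],ce[i].round(1),onz(c,ce[i],.0175).round(4))
print('expected cap px (top,mid,bottom, left,right)',proj(c,[[.669,-.005,.03],[.669,-.005,.0175],[.669,-.005,.005],[.669,-.024,.0175],[.669,.014,.0175]]).round(1).tolist())
for n,(u0,v0,u1,v1) in dict(insert=(300,165,335,197),collet=(305,195,325,222),boss=(140,212,178,242),spray=(460,170,500,245),bluecap=(222,218,250,242)).items(): print(n,d[v0:v1,u0:u1].mean().round(3))
"
```

```text
[299 231  20  21 348] [308.6 240.9] [ 0.6709 -0.0035  0.0175]
expected cap px (top,mid,bottom, left,right) [[307.7, 235.6], [307.8, 240.3], [308.0, 244.9], [298.7, 240.4], [317.0, 240.2]]
insert 0.0
collet 0.0
boss 0.0
spray 0.0
bluecap 0.0
```

The cap sits in the dish at about (0.671, -0.004), close to its middle. The bystanders show no change and the robot is clear of everything, so I'm handing in.

```bash
python3 -c "
from plant import arm
print(arm.finish_job())"
```

```text
the job is handed in; nothing more can be done
None
```

I handed the job in at about 32.7 s: the tin is standing open and clamped in the vice, its cap is in the steel dish about 2 mm from the middle, and the bystanders show no movement; no verdict came back.

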